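# Lock a vacuum battery pack into the bench jig

## Robot

A 7-joint arm with a two-finger parallel gripper is mounted at the origin on the work surface. World frame = base frame: x ahead of the robot, y to its left, z up, the work surface at z = 0. Lengths are in m, angles in rad, forces in N, time in s.
With the tool pointing down it reaches from about 0.4 to 0.925 m from the base axis. Payload 4.1 kg.
Tool frame: the origin (TCP) lies between the finger pads; the fingertips stand 25 mm ahead of it and the grasp point (between the pads) lies 6 mm ahead of it; z points along the fingers, y is the direction in which the jaws open and shut (so a half turn about z gives the same grasp; the last joint's range is limited). The gripper opens to 85 mm and grips with 20 to 120 N. Pads are 22 mm wide; open, the fingers measure 114 mm over their backs; the gripper's body (76 mm by 85 mm) begins 54 mm behind the grasp point. The pads swing forward as they close: fully open they stand 13 mm farther back than shut.
Start: joints at [1.233, 0.398, 0.045, 1.537, -0.019, 1.207, -0.051], TCP at [0.154, -0.632, 0.256] pointing down, gripper open.
Joint ranges: [-2.82, 2.82], [-0.49, 2.23], [-1.37, 1.46], [0, 2.46], [-1.36, 4.5], [0.23, 2], [-2.94, 2.94]. Speed limits (rad/s): [2.57, 2.57, 3.14, 3.14, 3.14, 3.14, 3.14].

## Interface

Orientations are given as [roll, pitch, yaw] about the fixed x, y, z axes, in that order (R = Rz(yaw) Ry(pitch) Rx(roll)).
In Python, from workcell import env, imaging gives the robot as it stands.
- The arm moves only by the tool drive_tool, never from a script. Its argument "increments" is a list that holds one entry, the list of rows, each a list of 5 numbers: the finger opening in cm, from 0 to 8.54, then the shift along the tool's x, y, z in cm, then the turn about the tool's z in degrees. A call has 1 to 8 rows; each row shifts and turns the commanded pose from where the row before left it, along the tool's axes as they then stand; what a row does not reach is not made up. A row lasts 1/8 s, in which the tool goes at most 62.5 mm and 10.7 degrees, less where a joint would pass 70% of its speed; a pose out of reach is approached as far as the arm can. A call is refused whole if a number of a shift passes 6.25 or a number of a turn 10.7, either way. A call with a gripper value outside its range is refused whole. The fingers move at their own pace and stop on an object; "squeeze" is the grip in N (left out, the last holds). Time passes only in rows, so rows that do not move let the fingers close. It gives the time, the measured TCP pose, the force and the opening at its end, in the units of the state.
- env.read_state(): the state, without advancing time (a new reading comes with each control period).
- imaging.grab_frame(name): name is "side" or "top"; returns a dict with "image" (384x512x3 uint8, red, green, blue), "camera_matrix" (3x3 intrinsics, pixels), "T" (4x4, takes a point from camera to world coordinates). Camera axes: x right, y up, looking along -z (the intrinsics and any distortion apply to the point x, -y, -z); pixel columns grow to the right and rows downward; lengths in m; the calibration is good to about 2 mm. A picture is of the moment at which its call begins. There is no depth.
- env.job_done(): hands the job in, once; it reports no verdict.
Trained networks look in the newest picture that a camera, given by its name, has taken for a name from the list of things; names that differ only in an ending like _2 or _b are one class to them, and where a whole thing is asked for, a point or a joint stands for the part that bears it (a point fixed in the world has none). Each returns a list of dicts, best first, with "p" (0 to 1); they miss things now and then, are a little off and sometimes report something else, mostly with a low value. They report only what shows in the picture. A call takes as long as a camera call. They do not tell look-alikes from the thing itself.
- imaging.spot_in(camera, label): "pixel" ([column, row] in pixels, amid what is visible of it).
- imaging.outline_of(camera, label): "pixels" (384x512 bool, what is visible of it) and "pixel" ([column, row] in pixels, amid what is visible of it).
The state is a dict: "clock": time; "joint_positions": joint angles; "qvel": joint speeds; "tau": joint torques, N m; "tcp_pos": TCP position; "ee_rot": TCP orientation; "force": force on the tool from outside, world axes, zero at the start; "moment": the same for the moment, N m; "width": finger opening in m.
Only numpy, scipy, OpenCV 4.12 (cv2) and the standard library are available. Lean on these libraries where they do the work, as an engineer would, in place of code of your own. Each camera call takes 0.05 s, during which the arm holds its last target.

## Task

Pick up the orange battery pack, lay it flat between the blue rails of the aluminium holding jig with its black terminal end towards the stop, and slide it fully home against the stop without ramming it. Then push the red handle of the jig's toggle clamp down past its over-centre point, feeling for the end and not forcing it, so that the spindle locks down on the pack and stays locked when you let go. Leave the grey pack and the other things on the bench alone.

Things in the scene. Friction and masses are not known exactly. Their poses are not given: they have to be found in the camera images.
- pack_mid (a point): centre of the orange battery pack to be clamped: rigid block 100 long x 50 wide x 46 high (mm), about 0.35 kg, lying flat on the table; 23 mm above its underside. x runs along its length to the terminal end (last 25 mm black, brass contacts on the end face), y across its width, z up.
- pack_front (a point): on the orange pack: middle of the lower edge of its terminal end face (50 mm ahead of its centre, at its underside).
- pack: the orange pack itself; origin at the centre of its underside, axes as pack_mid. Grip it across its width. In the jig, keep the fingertips more than 9 mm above its underside (over the rails) and grip 20 to 25 mm nearer its rear than its centre, so that the gripper's body clears the raised clamp arm.
- jig: fixed holding jig, aluminium base plate (x -131 to 99 mm, 115 wide), top 12 mm above the table. Origin on the table under the middle of the stop face; x points the way the pack is slid in, z up. Two blue rails on it, 7 mm high, 57 mm apart inside, run from x = -100 mm to 0 and flare to about 75 mm apart at x = -130 mm.
- stop: the jig's blue end stop, 72 mm wide, its top 45 mm above the table; its face towards the pack is at the jig's x = 0. Same origin and axes as jig.
- stop_face (a point): foot of the stop face, middle, on top of the base plate (12 mm above the table); the middle of the pack's lower front edge comes here when it is home. Axes as the jig.
- pivot (a point): pivot of the clamp's handle, 76 mm beyond the stop face and 62 mm above the table; the handle turns about the jig's y axis through this point.
- handle: the clamp's handle, 122 mm long, origin at the pivot, x along it to its free end; red round grip, 20 mm thick, from 48 to 122 mm. It starts raised 43 to 83 degrees above level, leaning away from the stop, with some free play. Push its upper side down and away in an arc about the pivot to a firm end stop near level; let go too soon, it springs up. More than 25 N strains it.
- grip (a point): point on the red grip's axis, 90 mm from the pivot, where to push (surface 10 mm off the axis). The handle is bent differently each time: locked, it stands 8 degrees above to 17 below level, so feel how far: it resists with 1 to 2 N, nearing the over-centre point with up to 6 N, then eases to almost nothing, and within 10 mm the force rises steeply at the end stop: locked.
- spindle: the clamp's sprung spindle with a black rubber foot, 20 mm across, on the clamp arm; origin at the middle of the foot's underside, z upwards along it. Locked, it presses the pack's top about 28 mm behind the stop face with about 25 N. Raised, the foot hangs about 18 mm behind the stop face, 96 mm above the table (the pack's top comes to 58 mm).
- spare_mid (a point): centre of a dark-ended grey pack of the same size and shape as the orange one; not to be used, leave it alone.
- screwdriver: loose yellow-handled screwdriver on the bench; leave it alone.
- jar: loose amber jar, 85 mm high; leave it alone.
- wheel: loose black rubber wheel, 72 mm across, lying flat; leave it alone.
- tape: loose blue tape roll, 90 mm across; leave it alone.
- meter: loose yellow multimeter, 150 x 75 x 34 mm; leave it alone.
Things that resemble listed ones, but are neither listed nor needed, are in the scene too. Leave any purple look-alike of the pack alone.

How it is judged:
By the outcome, as a careful person would: the job done as asked, in the order asked, and still so for the second after the job is handed in, with the robot touching nothing.
It also fails if it takes over 70 s, if anything falls off the work surface, if the arm or the gripper's body presses on something with over 40 N, if the wrist force passes 120 N, or if a joint passes its speed limit or range.

## Working session

There is one attempt and no reset: what is moved stays moved. The work goes in short steps, Python scripts to look and compute and a tool call to move; the robot and the scene stay as the last step left them, time stands still between calls to the robot, and variables do not carry over. Pictures are saved under pics/ and viewed, and the job is handed in when it is done.

Besides the shell and the picture viewer there is one more tool, called after "Request:" in YAML: its name, and indented under it one key for each argument. drive_tool: Moves the arm, as the interface text tells. Its arguments: {"type":"object","properties":{"increments":{"type":"array"},"squeeze":{"type":"number"}},"required":["increments"]}

```bash
ls; mkdir -p pics; python3 - <<'E'
from workcell import env, imaging
import cv2
s=env.read_state()
for k,v in s.items(): print(k,v)
for n in ("side","top"):
    f=imaging.grab_frame(n); cv2.imwrite(f"pics/{n}0.png",f["image"][:,:,::-1]); print(n,f["camera_matrix"],f["T"],[k for k in f])
E
```

```text
pics
clock 0.0
joint_positions [ 1.23297159  0.39918125  0.04501103  1.53790413 -0.0187382   1.20691602
 -0.05071153]
qvel [-0.00058094  0.00087241  0.00055079 -0.00033818  0.00029143  0.0001575
 -0.0009891 ]
tau [-1.34990905e-04 -4.75126898e+01  1.36448164e+00 -2.54223168e+01
  1.13433291e-02  9.26084700e-03  1.12537145e-05]
tcp_pos [ 0.15366891 -0.63095274  0.25525917]
ee_rot [-3.13960738e+00  9.20500127e-05  2.38932376e-01]
force [-0.08988755  0.31392941 -0.02119009]
moment [ 0.04705679  0.05646962 -0.02212087]
width 0.08535233694524855
side [[392.92665996   0.         251.79068326]
 [  0.         392.92665996 190.2606654 ]
 [  0.           0.           1.        ]] [[-0.8919194   0.26266173 -0.36808775  0.10982962]
 [-0.45212128 -0.50335871  0.73635342  0.7241487 ]
 [ 0.00813169  0.8231882   0.56771036  0.71158674]
 [ 0.          0.          0.          1.        ]] ['image', 'camera_matrix', 'T']
top [[382.20015087   0.         254.17312533]
 [  0.         382.20015087 186.25615685]
 [  0.           0.           1.        ]] [[-0.02972048  0.99755763 -0.06320979  0.43538426]
 [-0.99954754 -0.02936796  0.00649913 -0.06910917]
 [ 0.00462691  0.06337435  0.9979791   1.13594766]
 [ 0.          0.          0.          1.        ]] ['image', 'camera_matrix', 'T']
```

View pics/side0.png

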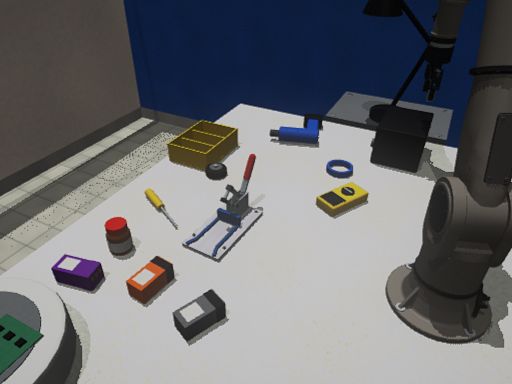

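View pics/top0.png

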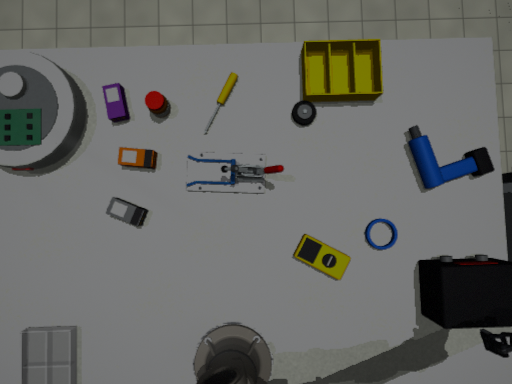

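Purple decoy is at top (116,102), the orange pack at (138,158), the grey spare at (128,211); the orange one matches the description. Jig is at (227,172), handle leaning to the right. Now close crops.

```bash
python3 - <<'E'
import cv2
t=cv2.imread('pics/top0.png'); s=cv2.imread('pics/side0.png')
def c(im,x0,x1,y0,y1,k,n): cv2.imwrite(n,cv2.resize(im[y0:y1,x0:x1],None,fx=k,fy=k,interpolation=cv2.INTER_CUBIC))
c(t,170,300,135,215,6,'pics/tj.png'); c(t,95,175,135,195,6,'pics/tp.png')
c(s,175,275,145,260,5,'pics/sj.png'); c(s,115,185,250,305,7,'pics/sp.png')
E
```

```text
(no output)
```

View pics/tj.png

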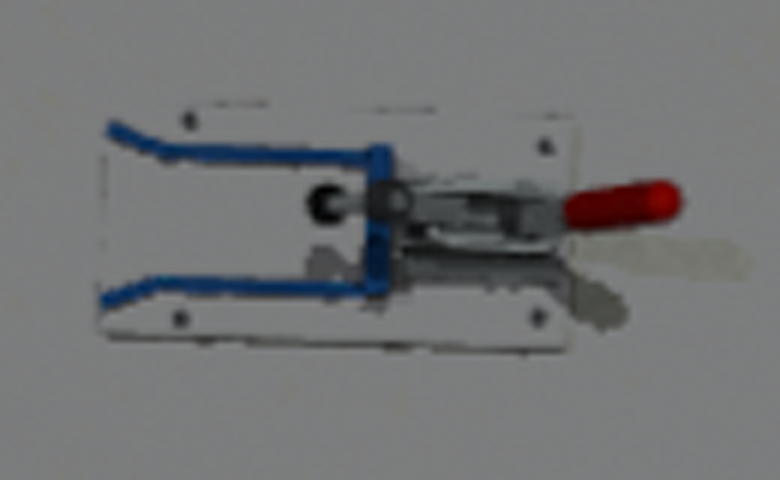

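View pics/tp.png

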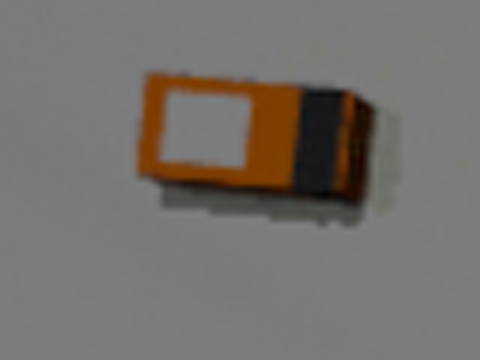

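View pics/sj.png

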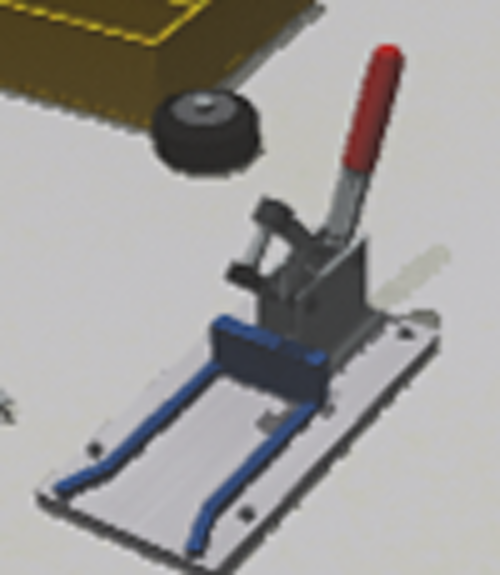

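View pics/sp.png

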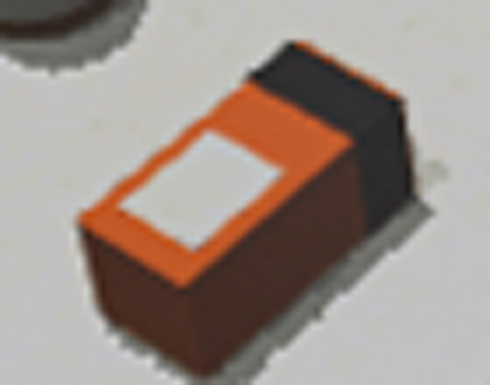

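```bash
cat > h.py <<'E'
import numpy as np, cv2, pickle
from scipy.optimize import least_squares
from workcell import env, imaging
CAM={'side':(np.array([[392.92665996,0,251.79068326],[0,392.92665996,190.2606654],[0,0,1]]),np.array([[-0.8919194,0.26266173,-0.36808775,0.10982962],[-0.45212128,-0.50335871,0.73635342,0.7241487],[0.00813169,0.8231882,0.56771036,0.71158674],[0,0,0,1]])),
'top':(np.array([[382.20015087,0,254.17312533],[0,382.20015087,186.25615685],[0,0,1]]),np.array([[-0.02972048,0.99755763,-0.06320979,0.43538426],[-0.99954754,-0.02936796,0.00649913,-0.06910917],[0.00462691,0.06337435,0.9979791,1.13594766],[0,0,0,1]]))}
def proj(c,P):
    K,T=CAM[c]; P=np.atleast_2d(P); q=(P-T[:3,3])@T[:3,:3]
    q=q*[1,-1,-1]; p=q@K.T; return p[:,:2]/p[:,2:]
def ray(c,px):
    K,T=CAM[c]; d=np.linalg.solve(K,[px[0],px[1],1])*[1,-1,-1]; return T[:3,3],T[:3,:3]@d
def atz(c,px,z):
    o,d=ray(c,px); return o+d*(z-o[2])/d[2]
def tri(pt,ps):
    A=[];b=[]
    for c,p in (('top',pt),('side',ps)):
        o,d=ray(c,p); d=d/np.linalg.norm(d); M=np.eye(3)-np.outer(d,d); A.append(M);b.append(M@o)
    return np.linalg.lstsq(np.vstack(A),np.hstack(b),rcond=None)[0]
def W(q,P):
    P=np.atleast_2d(np.array(P,float)); c,s=np.cos(q[3]),np.sin(q[3]); return P@np.array([[c,s,0],[-s,c,0],[0,0,1]])+q[:3]
def fit(obs,q0):
    # obs: (cam,modelpt,pixel)
    def r(q): return np.concatenate([(proj(c,W(q,m))[0]-p) for c,m,p in obs])
    s=least_squares(r,q0,loss='soft_l1'); return s.x,r(s.x).reshape(-1,2)
def crop(im,x0,x1,y0,y1,k,n): cv2.imwrite(n,cv2.resize(im[y0:y1,x0:x1],None,fx=k,fy=k,interpolation=cv2.INTER_CUBIC))
def draw(im,c,segs,x0,x1,y0,y1,k,n):
    o=cv2.resize(im[y0:y1,x0:x1],None,fx=k,fy=k,interpolation=cv2.INTER_CUBIC)
    for a,b in segs:
        pa,pb=[((proj(c,v)[0]-[x0,y0]+.5)*k-.5) for v in (a,b)]
        cv2.line(o,tuple(int(round(t)) for t in pa),tuple(int(round(t)) for t in pb),(0,255,0),1)
    cv2.imwrite(n,o)
def boxsegs(q,L=.1,Wd=.05,H=.046):
    c=[W(q,[sx*L/2,sy*Wd/2,z])[0] for z in (0,H) for sx,sy in ((-1,-1),(1,-1),(1,1),(-1,1))]
    return [(c[a+i],c[a+(i+1)%4]) for a in (0,4) for i in range(4)]+[(c[i],c[i+4]) for i in range(4)]
def jigsegs(q):
    s=[]
    def pl(pts,close=False):
        w=W(q,np.array(pts)/1000); 
        for i in range(len(w)-(0 if close else 1)): s.append((w[i],w[(i+1)%len(w)]))
    pl([(-131,-57.5,12),(99,-57.5,12),(99,57.5,12),(-131,57.5,12)],1)
    pl([(-131,-57.5,0),(99,-57.5,0),(99,57.5,0),(-131,57.5,0)],1)
    for y in (1,-1): pl([(-130,y*37.5,19),(-100,y*28.5,19),(0,y*28.5,19)])
    pl([(0,-36,12),(0,36,12),(0,36,45),(0,-36,45)],1)
    return s
E
cat > f1.py <<'E'
from h import *
def o(x0,y0,k,cam): return lambda m,p:(cam,np.array(m)/1000.,np.array([x0+(p[0]+.5)/k-.5,y0+(p[1]+.5)/k-.5]))
tp=o(95,135,6,'top');sp=o(115,250,7,'side');tj=o(170,135,6,'top');sj=o(175,145,5,'side')
P=[tp((-50,25,46),(148,74)),tp((-50,-25,46),(138,178)),tp((50,25,0),(372,102)),tp((50,-25,0),(362,200)),
sp((-50,25,46),(80,220)),sp((-50,-25,46),(183,287)),sp((-50,-25,0),(205,378)),sp((-50,25,0),(103,312)),sp((50,25,46),(298,40)),sp((50,-25,46),(405,100)),sp((50,-25,0),(412,200))]
q,r=fit(P,[.45,.27,0,-1.6]); print(q); print(r.round(1).tolist())
J=[tj((-131,-57.5,12),(100,333)),tj((99,-57.5,12),(566,346)),tj((99,57.5,12),(577,117)),
tj((0,36,45),(368,147)),tj((0,-36,45),(366,292)),tj((-100,28.5,19),(165,158)),tj((-100,-28.5,19),(160,278)),
sj((-131,57.5,12),(40,493)),sj((-131,-57.5,12),(228,570)),sj((99,-57.5,12),(437,340)),
sj((0,36,45),(212,325)),sj((0,-36,45),(326,363))]
j,r=fit(J,[.4,0,0,-1.6]); print(j); print(r.round(1).tolist())
pickle.dump((q,j),open('q.pkl','wb'))
t=cv2.imread('pics/top0.png'); s=cv2.imread('pics/side0.png')
draw(t,'top',jigsegs(j)+boxsegs(q),95,295,130,220,4,'pics/ot1.png')
draw(s,'side',jigsegs(j)+boxsegs(q),115,275,190,305,5,'pics/os1.png')
E
python3 f1.py
```

```text
[ 6.00147803e-01  2.62292027e-01 -2.76127385e-04 -1.68565809e+00]
[[-0.5, -0.6], [-0.7, -0.7], [0.9, 0.2], [0.8, 0.4], [-0.9, 0.1], [0.2, 0.3], [0.2, 1.2], [-0.7, 0.8], [0.1, -0.4], [0.3, -0.6], [1.3, -1.2]]
[ 5.50032562e-01 -1.01195176e-02 -8.57522908e-04 -1.62509180e+00]
[[0.0, 0.5], [0.4, 0.3], [-0.5, -0.3], [0.1, -0.4], [-0.3, 0.4], [0.4, 0.6], [0.5, -0.1], [-0.1, -0.0], [-1.2, 0.4], [1.1, -1.9], [-0.1, -0.1], [-0.9, 0.5]]
```

View overlays.

View pics/ot1.png

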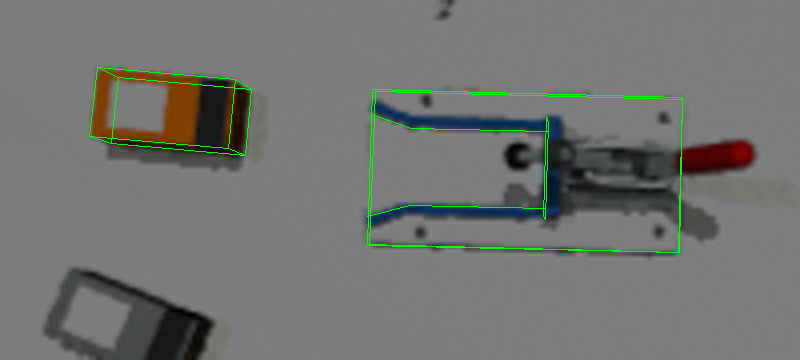

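View pics/os1.png

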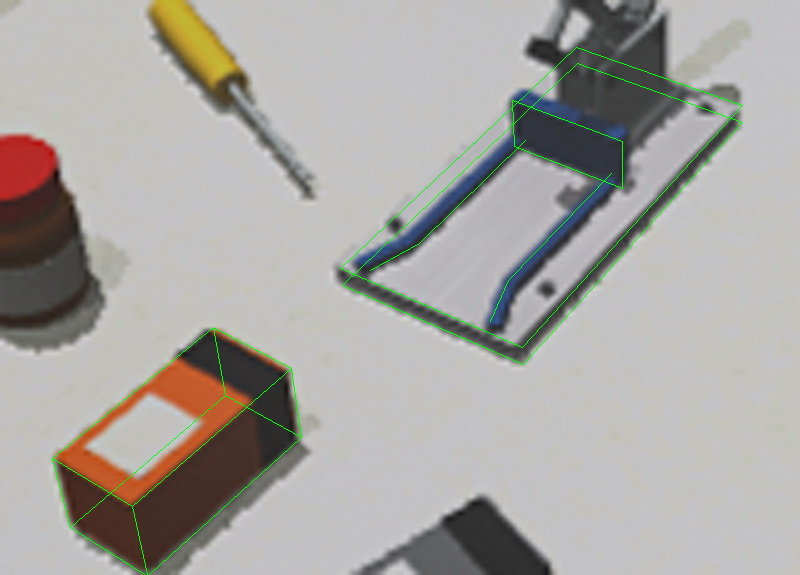

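```bash
cat > f2.py <<'E'
from f1 import *
for nm,S,q0 in (('pack',P,q),('jig',J,j)):
    for c in ('top','side'):
        S1=[o for o in S if o[0]==c]
        def r(p): return np.concatenate([(proj(c,W([p[0],p[1],0,p[2]],m))[0]-x) for _,m,x in S1])
        s=least_squares(r,[q0[0],q0[1],q0[3]],loss='soft_l1'); print(nm,c,s.x.round(4),s.cost.round(2))
print(tri([95+148.5/6-.5,135+74.5/6-.5],[115+80.5/7-.5,250+220.5/7-.5]),'pack rear-left top, z should be .046')
E
python3 f2.py
cat > plan.py <<'E'
import sys, numpy as np
from workcell import env
def plan(tx,ty,tz,yaw,n):
    s=env.read_state(); p=s['tcp_pos']; y=s['ee_rot'][2]; d=(np.array([tx,ty,tz])-p)/n
    dy=(yaw-y+np.pi)%(2*np.pi)-np.pi
    for i in range(n):
        c,sn=np.cos(y),np.sin(y)
        print([round(v,2) for v in (100*(c*d[0]+sn*d[1]),100*(sn*d[0]-c*d[1]),-100*d[2],-np.degrees(dy/n))]); y+=dy/n
plan(*[float(v) for v in sys.argv[1:5]],int(sys.argv[5]))
E
python3 plan.py .42 -.2 .26 .9 11
```

```text
[ 6.00147803e-01  2.62292027e-01 -2.76127385e-04 -1.68565809e+00]
[[-0.5, -0.6], [-0.7, -0.7], [0.9, 0.2], [0.8, 0.4], [-0.9, 0.1], [0.2, 0.3], [0.2, 1.2], [-0.7, 0.8], [0.1, -0.4], [0.3, -0.6], [1.3, -1.2]]
[ 5.50032562e-01 -1.01195176e-02 -8.57522908e-04 -1.62509180e+00]
[[0.0, 0.5], [0.4, 0.3], [-0.5, -0.3], [0.1, -0.4], [-0.3, 0.4], [0.4, 0.6], [0.5, -0.1], [-0.1, -0.0], [-1.2, 0.4], [1.1, -1.9], [-0.1, -0.1], [-0.9, 0.5]]
pack top [ 0.5997  0.2625 -1.6638] 1.04
pack side [ 0.6001  0.2622 -1.6957] 2.91
jig top [ 0.5503 -0.0099 -1.6314] 0.76
jig side [ 0.5496 -0.0099 -1.611 ] 2.33
[0.62905776 0.30784734 0.04568087] pack rear-left top, z should be .046
[np.float64(3.28), np.float64(-3.23), np.float64(-0.04), np.float64(-3.44)]
[np.float64(3.47), np.float64(-3.03), np.float64(-0.04), np.float64(-3.44)]
[np.float64(3.64), np.float64(-2.82), np.float64(-0.04), np.float64(-3.44)]
[np.float64(3.81), np.float64(-2.59), np.float64(-0.04), np.float64(-3.44)]
[np.float64(3.96), np.float64(-2.36), np.float64(-0.04), np.float64(-3.44)]
[np.float64(4.09), np.float64(-2.12), np.float64(-0.04), np.float64(-3.44)]
[np.float64(4.21), np.float64(-1.87), np.float64(-0.04), np.float64(-3.44)]
[np.float64(4.31), np.float64(-1.61), np.float64(-0.04), np.float64(-3.44)]
[np.float64(4.4), np.float64(-1.35), np.float64(-0.04), np.float64(-3.44)]
[np.float64(4.48), np.float64(-1.08), np.float64(-0.04), np.float64(-3.44)]
[np.float64(4.53), np.float64(-0.81), np.float64(-0.04), np.float64(-3.44)]
```

Request:
drive_tool:
  increments:
    - [[8.5,3.3,-3.2,0,-3.4],[8.5,3.5,-3.0,0,-3.4],[8.5,3.6,-2.8,0,-3.4],[8.5,3.8,-2.6,0,-3.4],[8.5,4.0,-2.4,0,-3.4],[8.5,4.1,-2.1,0,-3.4],[8.5,4.2,-1.9,0,-3.4],[8.5,4.3,-1.6,0,-3.4]]
  squeeze: 40

```text
clock: 1.1
tcp_pos: [0.3491, -0.3174, 0.2561]
ee_rot: [-3.141, 0.0, 0.716]
force: [1.5, -1.1, 0.2]
width: 0.0852
```

```bash
python3 plan.py .601 .285 .20 1.46 14
```

```text
[np.float64(4.18), np.float64(-2.07), np.float64(0.4), np.float64(-3.05)]
[np.float64(4.28), np.float64(-1.84), np.float64(0.4), np.float64(-3.05)]
[np.float64(4.38), np.float64(-1.61), np.float64(0.4), np.float64(-3.05)]
[np.float64(4.46), np.float64(-1.38), np.float64(0.4), np.float64(-3.05)]
[np.float64(4.52), np.float64(-1.14), np.float64(0.4), np.float64(-3.05)]
[np.float64(4.58), np.float64(-0.9), np.float64(0.4), np.float64(-3.05)]
[np.float64(4.62), np.float64(-0.65), np.float64(0.4), np.float64(-3.05)]
[np.float64(4.65), np.float64(-0.41), np.float64(0.4), np.float64(-3.05)]
[np.float64(4.66), np.float64(-0.16), np.float64(0.4), np.float64(-3.05)]
[np.float64(4.66), np.float64(0.09), np.float64(0.4), np.float64(-3.05)]
[np.float64(4.65), np.float64(0.34), np.float64(0.4), np.float64(-3.05)]
[np.float64(4.63), np.float64(0.58), np.float64(0.4), np.float64(-3.05)]
[np.float64(4.59), np.float64(0.83), np.float64(0.4), np.float64(-3.05)]
[np.float64(4.54), np.float64(1.07), np.float64(0.4), np.float64(-3.05)]
```

Request:
drive_tool:
  increments:
    - [[8.5,4.2,-2.1,0,-3.0],[8.5,4.3,-1.8,0,-3.0],[8.5,4.4,-1.6,0,-3.1],[8.5,4.5,-1.4,0,-3.1],[8.5,4.5,-1.1,0,-3.0],[8.5,4.6,-0.9,0,-3.0],[8.5,4.6,-0.6,0,-3.1],[8.5,4.6,-0.4,0,-3.1]]

```text
clock: 2.1
tcp_pos: [0.4948, 0.0258, 0.256]
ee_rot: [-3.141, 0.0, 1.141]
force: [0.7, -0.6, 0.4]
width: 0.0849
```

```bash
python3 plan.py .6025 .285 .16 1.46 7
```

```text
[np.float64(4.01), np.float64(-0.14), np.float64(1.37), np.float64(-2.61)]
[np.float64(4.01), np.float64(0.04), np.float64(1.37), np.float64(-2.61)]
[np.float64(4.0), np.float64(0.22), np.float64(1.37), np.float64(-2.61)]
[np.float64(3.99), np.float64(0.4), np.float64(1.37), np.float64(-2.61)]
[np.float64(3.97), np.float64(0.58), np.float64(1.37), np.float64(-2.61)]
[np.float64(3.94), np.float64(0.76), np.float64(1.37), np.float64(-2.61)]
[np.float64(3.9), np.float64(0.94), np.float64(1.37), np.float64(-2.61)]
```

Request:
drive_tool:
  increments:
    - [[8.5,4.0,-0.1,1.2,-2.6],[8.5,4.0,0,1.4,-2.6],[8.5,4.0,0.2,1.4,-2.6],[8.5,4.0,0.4,1.4,-2.6],[8.5,4.0,0.6,1.4,-2.6],[8.5,3.9,0.8,1.4,-2.6],[8.5,3.9,0.9,1.4,-2.6],[8.5,0,0,0,0]]

```text
clock: 3.1
tcp_pos: [0.6012, 0.2869, 0.1582]
ee_rot: [-3.138, -0.001, 1.462]
force: [-0.6, -0.8, -0.2]
width: 0.0852
```

```bash
cat > look.py <<'E'
from h import *
import sys
a=sys.argv
for c in ('top','side'):
    f=imaging.grab_frame(c); cv2.imwrite(f"pics/{c}{a[1]}.png",f['image'][:,:,::-1])
E
python3 look.py 2; python3 plan.py .6025 .285 .16 1.46 1; python3 - <<'E'
from h import *
q,j=pickle.load(open('q.pkl','rb'))
draw(cv2.imread('pics/top2.png'),'top',boxsegs(q),85,205,110,200,6,'pics/t2.png')
draw(cv2.imread('pics/side2.png'),'side',boxsegs(q),85,225,200,310,5,'pics/s2.png')
E
```

```text
[np.float64(0.19), np.float64(-0.0), np.float64(-0.05), np.float64(-0.15)]
```

View pics/t2.png

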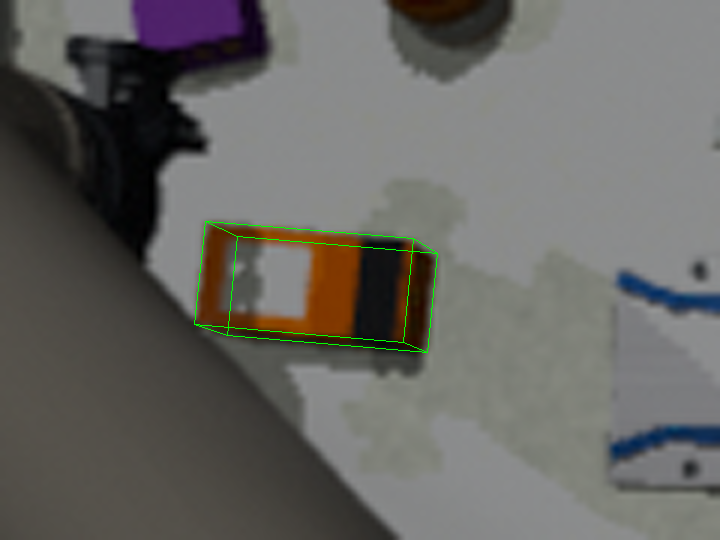

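View pics/s2.png

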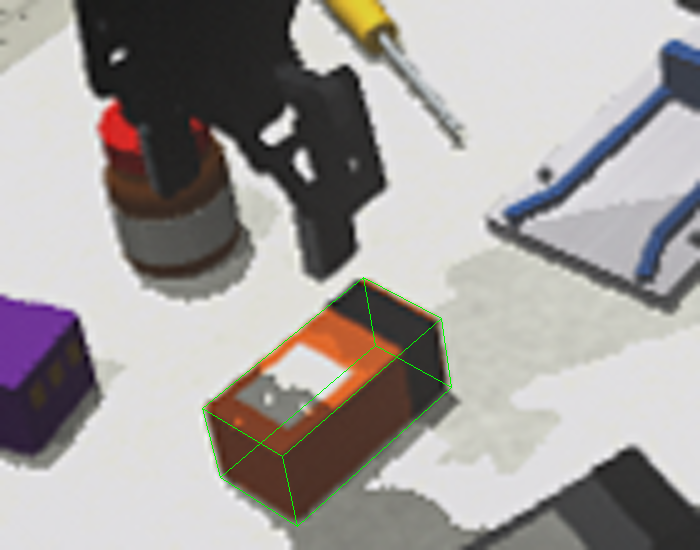

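Request:
drive_tool:
  increments:
    - [[8.5,0.1,0,2.0,0],[8.5,0,0,2.5,0],[8.5,0,0,2.5,0],[8.5,0,0,2.5,0],[8.5,0,0,1.5,0],[8.5,0,0,1.0,0],[8.5,0,0,0,0],[8.5,0,0,0,0]]

```text
clock: 4.2
tcp_pos: [0.6034, 0.2848, 0.0411]
ee_rot: [3.14, -0.001, 1.457]
force: [0.4, -0.0, 0.6]
width: 0.085
```

```bash
python3 look.py 3; python3 - <<'E'
from h import *
q,j=pickle.load(open('q.pkl','rb'))
s=env.read_state(); print(W([0,0,0,-q[3]],s['tcp_pos']-np.r_[q[:2],0]), s['ee_rot'][2])
crop(cv2.imread('pics/side3.png'),85,225,200,310,5,'pics/s3.png')
E
```

```text
[[-0.02278194  0.00063717  0.0411945 ]] 1.4570774319307667
```

View pics/s3.png

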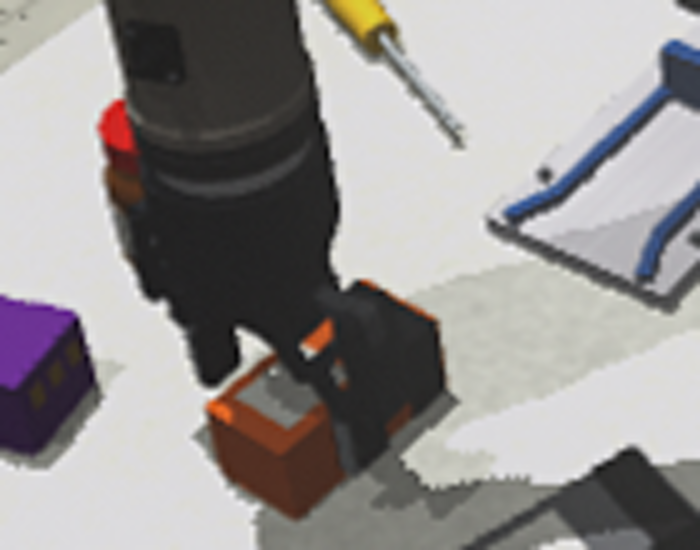

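Request:
drive_tool:
  increments:
    - [[3.0,0,0,0.3,0],[3.0,0,0,0,0],[3.0,0,0,0,0],[3.0,0,0,0,0],[3.0,0,0,0,0],[3.0,0,0,0,0]]
  squeeze: 60

```text
clock: 5.05
tcp_pos: [0.6031, 0.2846, 0.0374]
ee_rot: [3.141, -0.0, 1.457]
force: [0.9, 1.5, 0.7]
width: 0.049
```

Request:
drive_tool:
  increments:
    - [[3.0,0,0,-0.6,0],[3.0,0,0,-1.5,0],[3.0,0,0,-2.0,0],[3.0,0,0,-2.0,0],[3.0,0,0,-0.4,0],[3.0,0,0,0,0]]

```text
clock: 5.8
tcp_pos: [0.6029, 0.2844, 0.1028]
ee_rot: [3.141, 0.0, 1.457]
force: [-0.3, -0.5, -3.8]
width: 0.0492
```

```bash
python3 plan.py .5566 .1078 .1 1.5146 7; python3 -c "
from workcell import env;print(env.read_state()['force'])"
```

```text
[np.float64(-2.58), np.float64(-0.37), np.float64(0.04), np.float64(-0.47)]
[np.float64(-2.58), np.float64(-0.39), np.float64(0.04), np.float64(-0.47)]
[np.float64(-2.58), np.float64(-0.41), np.float64(0.04), np.float64(-0.47)]
[np.float64(-2.57), np.float64(-0.43), np.float64(0.04), np.float64(-0.47)]
[np.float64(-2.57), np.float64(-0.46), np.float64(0.04), np.float64(-0.47)]
[np.float64(-2.56), np.float64(-0.48), np.float64(0.04), np.float64(-0.47)]
[np.float64(-2.56), np.float64(-0.5), np.float64(0.04), np.float64(-0.47)]
[-0.26937939 -0.50137806 -3.81690587]
```

Request:
drive_tool:
  increments:
    - [[3.0,-2.0,-0.4,0,-0.5],[3.0,-2.6,-0.4,0,-0.5],[3.0,-2.6,-0.4,0,-0.5],[3.0,-2.6,-0.4,0,-0.4],[3.0,-2.6,-0.5,0,-0.5],[3.0,-2.6,-0.5,0,-0.5],[3.0,-3.0,-0.5,0,-0.4],[3.0,0,0,0,0]]

```text
clock: 6.8
tcp_pos: [0.5546, 0.1021, 0.1009]
ee_rot: [-3.138, 0.005, 1.509]
force: [-0.4, 1.1, -4.1]
width: 0.0494
```

```bash
cat > chk.py <<'E'
from h import *
import sys
n=sys.argv[1]
q,j=pickle.load(open('q.pkl','rb')); j[3]=-1.628; j[2]=0
s=env.read_state(); t=s['tcp_pos']; y=s['ee_rot'][2]-np.pi
pk=np.r_[t[0]+.023*np.cos(y),t[1]+.023*np.sin(y),t[2]-.0374,y]
rel=W([0,0,0,-j[3]],pk[:3]-j[:3])[0]
print('pack centre in jig mm',(rel*1000).round(1),'front',(rel[0]*1000+50).round(1),'yaw deg',np.degrees((y-j[3]+np.pi)%(2*np.pi)-np.pi).round(2),'F',s['force'].round(1),'tcp',t.round(4))
for c in ('top','side'):
    f=imaging.grab_frame(c); im=f['image'][:,:,::-1].copy(); cv2.imwrite(f"pics/{c}{n}.png",im)
    a=(170,300,130,215,6) if c=='top' else (140,275,165,285,5)
    draw(im,c,boxsegs(pk)+jigsegs(j),*a,f'pics/{c[0]}{n}.png')
    crop(im,*a,f'pics/{c[0]}{n}r.png')
E
python3 chk.py 4
```

```text
pack centre in jig mm [-89.3  -1.9  63.5] front -39.3 yaw deg -0.26 F [-0.4  1.1 -4.1] tcp [0.5546 0.1021 0.1009]
```

View pics/t4.png

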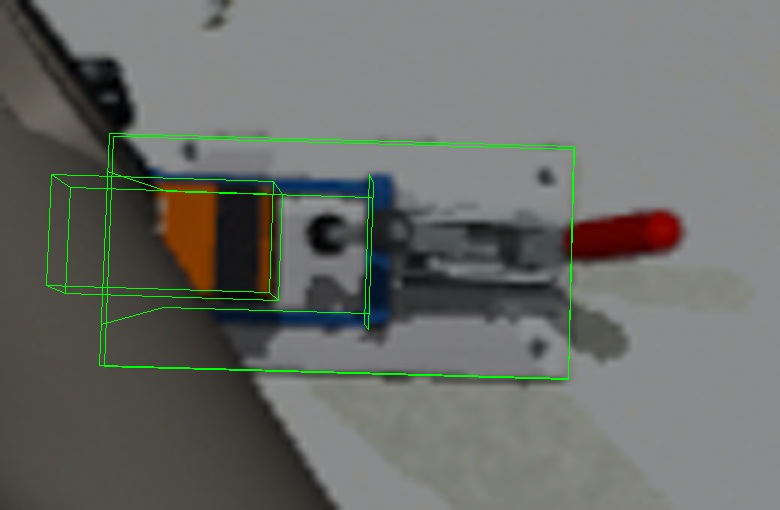

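View pics/s4.png

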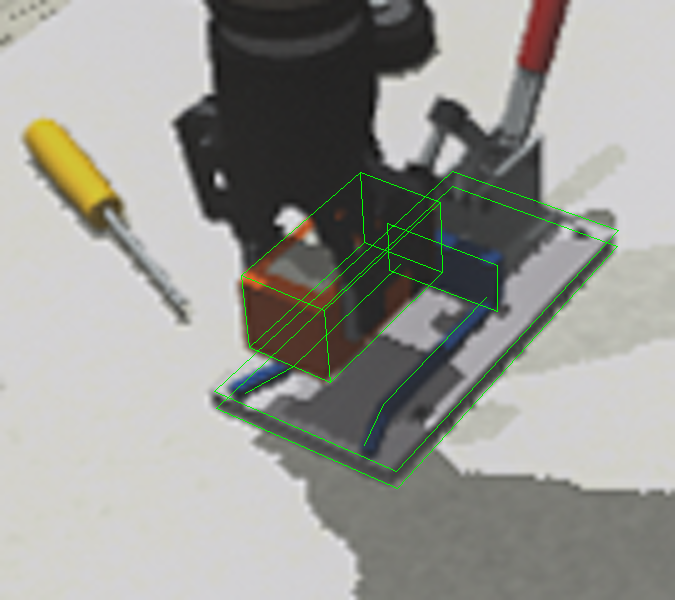

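Request:
drive_tool:
  increments:
    - [[3.0,0.3,0.1,0.5,-0.3],[3.0,0.2,0.1,1.0,0],[3.0,0,0,1.0,0],[3.0,0,0,0.6,0],[3.0,0,0,0.3,0],[3.0,0,0,0,0],[3.0,0,0,0,0]]

```text
clock: 7.78
tcp_pos: [0.5589, 0.1128, 0.0686]
ee_rot: [3.141, -0.0, 1.52]
force: [-1.0, 0.1, -4.0]
width: 0.049
```

```bash
python3 chk.py 5
```

```text
pack centre in jig mm [-100.2    2.    31.2] front -50.2 yaw deg 0.36 F [-1.   0.1 -4. ] tcp [0.5589 0.1128 0.0686]
```

View pics/t5.png

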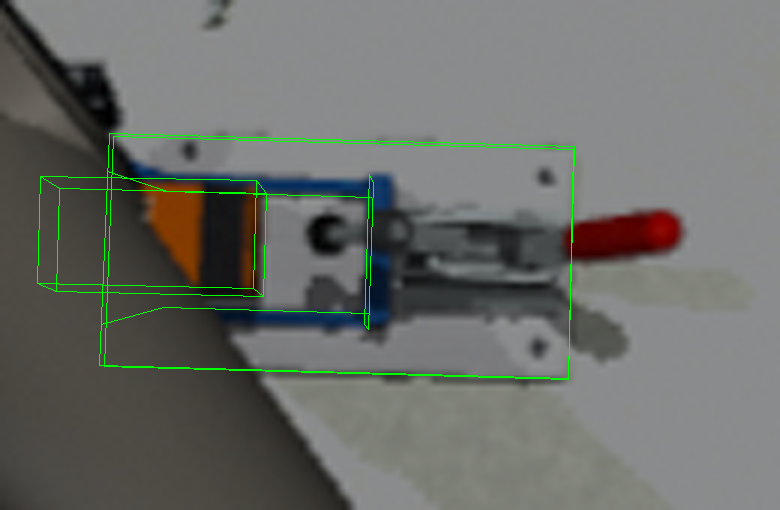

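View pics/s5r.png

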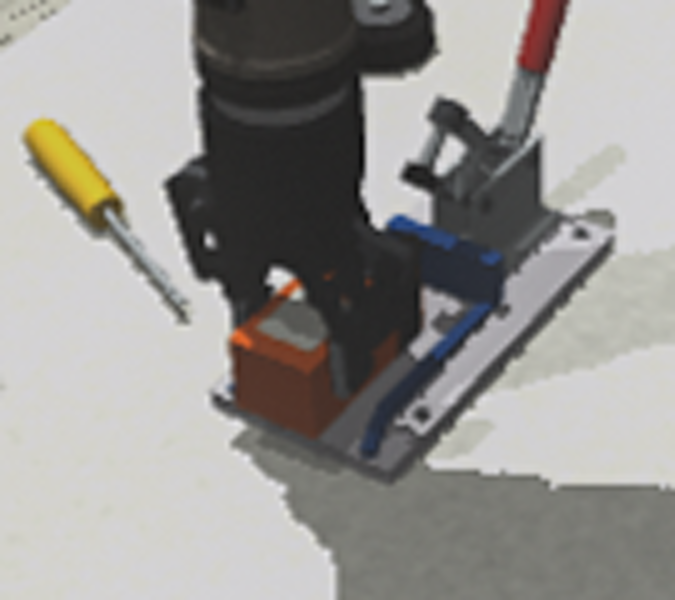

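Request:
drive_tool:
  increments:
    - [[3.0,0,-0.1,0,0.3],[3.0,0,-0.1,0,0],[3.0,0,0,0.5,0],[3.0,0,0,0.5,0],[3.0,0,0,0.3,0],[3.0,0,0,0.2,0],[3.0,0,0,0,0],[3.0,0,0,0,0]]

```text
clock: 8.88
tcp_pos: [0.5567, 0.1129, 0.0534]
ee_rot: [3.141, -0.0, 1.515]
force: [-1.0, -0.5, -4.0]
width: 0.0493
```

```bash
python3 chk.py 6
```

```text
pack centre in jig mm [-100.2   -0.3   16. ] front -50.2 yaw deg 0.06 F [-1.  -0.5 -4. ] tcp [0.5567 0.1129 0.0534]
```

View pics/t6.png

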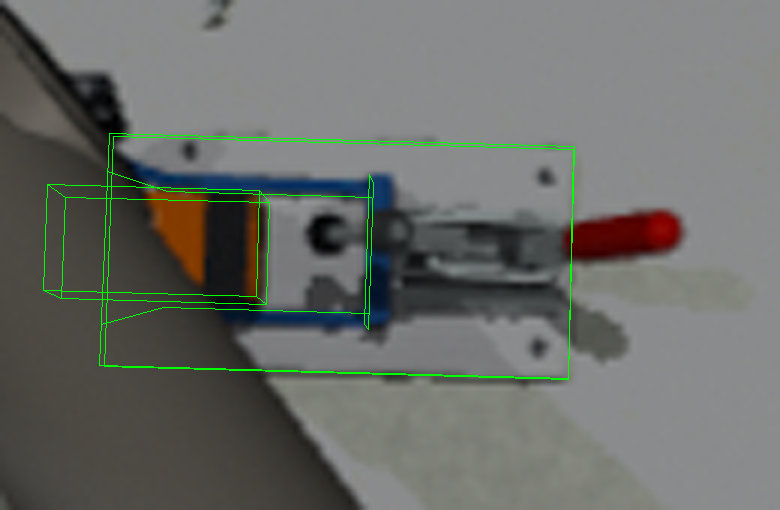

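View pics/s6r.png

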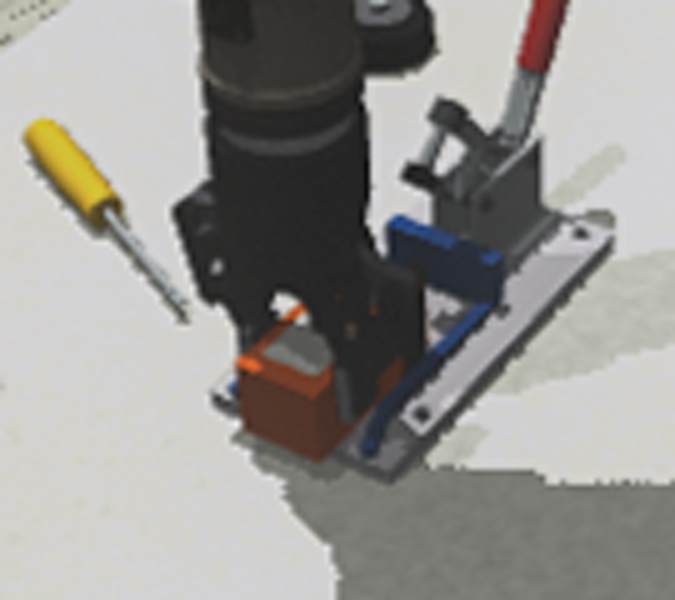

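Request:
drive_tool:
  increments:
    - [[3.0,0,0,0.2,0],[3.0,0,0,0.1,0],[3.0,0,0,0,0],[3.0,0,0,0,0]]

```text
clock: 9.48
tcp_pos: [0.5566, 0.1129, 0.0503]
ee_rot: [3.142, 0.0, 1.515]
force: [0.0, -1.1, -3.8]
width: 0.0497
```

Request:
drive_tool:
  increments:
    - [[3.0,0,0,0.1,0],[3.0,0,0,0,0],[3.0,0,0,0,0]]

```text
clock: 9.85
tcp_pos: [0.5568, 0.1129, 0.0494]
ee_rot: [3.141, 0.0, 1.515]
force: [-0.2, 1.0, -1.7]
width: 0.0491
```

Request:
drive_tool:
  increments:
    - [[3.0,-0.4,0,0,0],[3.0,-0.6,0,0,0],[3.0,-0.6,0,0,0],[3.0,-0.6,0,0,0],[3.0,-0.6,0,0,0],[3.0,-0.6,0,0,0],[3.0,-0.4,0,0,0],[3.0,0,0,0,0]]

```text
clock: 10.85
tcp_pos: [0.5546, 0.0741, 0.0494]
ee_rot: [3.141, 0.001, 1.514]
force: [0.2, 0.4, 0.3]
width: 0.0491
```

```bash
python3 chk.py 7
```

```text
pack centre in jig mm [-61.3  -0.2  12. ] front -11.3 yaw deg 0.03 F [0.2 0.4 0.3] tcp [0.5546 0.0741 0.0494]
```

View pics/t7.png

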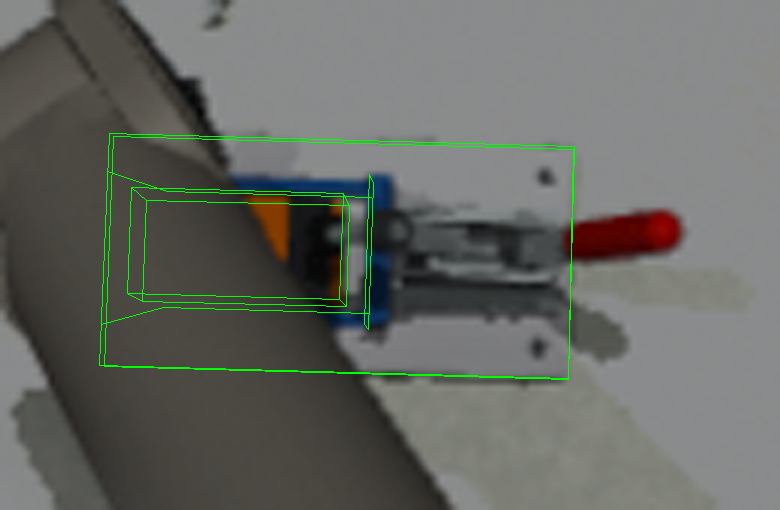

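View pics/s7r.png

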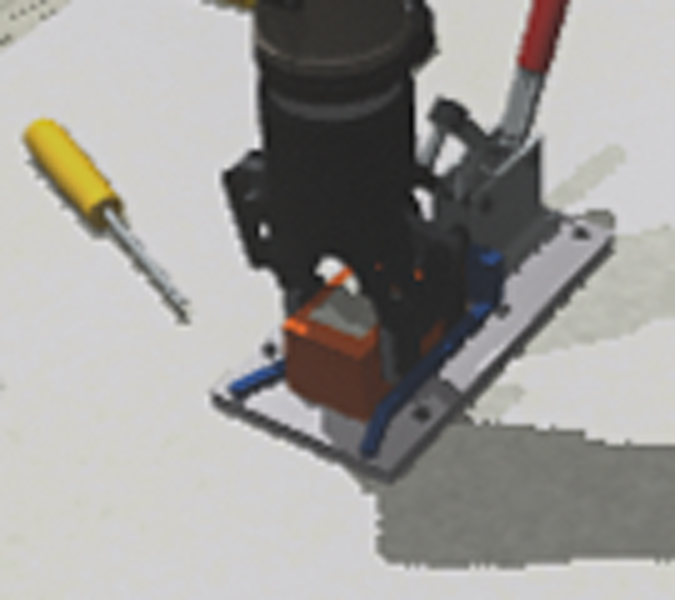

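Request:
drive_tool:
  increments:
    - [[3.0,-0.2,0,0,0],[3.0,-0.2,0,0,0],[3.0,-0.2,0,0,0],[3.0,-0.1,0,0,0],[3.0,0,0,0,0]]

```text
clock: 11.58
tcp_pos: [0.5542, 0.0681, 0.0494]
ee_rot: [3.141, -0.0, 1.515]
force: [0.4, 2.3, 1.4]
width: 0.0493
```

Request:
drive_tool:
  increments:
    - [[3.0,-0.1,0,0,0],[3.0,-0.1,0,0,0],[3.0,0,0,0,0]]

```text
clock: 11.95
tcp_pos: [0.5541, 0.066, 0.0494]
ee_rot: [3.141, -0.0, 1.515]
force: [0.4, 2.6, 1.6]
width: 0.0489
```

Request:
drive_tool:
  increments:
    - [[3.0,-0.1,0,0,0],[3.0,0,0,0,0],[3.0,0,0,0,0]]

```text
clock: 12.32
tcp_pos: [0.5541, 0.065, 0.0494]
ee_rot: [3.141, -0.0, 1.515]
force: [-0.7, 2.1, 2.8]
width: 0.0493
```

Request:
drive_tool:
  increments:
    - [[3.0,-0.1,0,0,0],[3.0,0,0,0,0],[3.0,0,0,0,0]]

```text
clock: 12.7
tcp_pos: [0.554, 0.064, 0.0494]
ee_rot: [3.141, -0.0, 1.515]
force: [-0.4, 4.0, 3.0]
width: 0.0489
```

Request:
drive_tool:
  increments:
    - [[3.0,-0.1,0,0,0],[3.0,0,0,0,0],[3.0,0,0,0,0]]

```text
clock: 13.08
tcp_pos: [0.5539, 0.0632, 0.0494]
ee_rot: [3.141, -0.0, 1.515]
force: [0.3, 5.6, 3.0]
width: 0.0492
```

Request:
drive_tool:
  increments:
    - [[3.0,-0.1,0,0,0],[3.0,0,0,0,0],[3.0,0,0,0,0]]

```text
clock: 13.45
tcp_pos: [0.5539, 0.0632, 0.0494]
ee_rot: [3.141, -0.002, 1.515]
force: [1.0, 6.3, 1.9]
width: 0.0492
```

Request:
drive_tool:
  increments:
    - [[3.0,-0.1,0,0,0],[3.0,0,0,0,0],[3.0,0,0,0,0]]

```text
clock: 13.82
tcp_pos: [0.5539, 0.0632, 0.0495]
ee_rot: [3.141, -0.003, 1.515]
force: [1.0, 7.7, 2.0]
width: 0.0495
```

```bash
python3 chk.py 8
```

```text
pack centre in jig mm [-50.4  -0.3  12.1] front -0.4 yaw deg 0.11 F [1.  7.7 2. ] tcp [0.5539 0.0632 0.0495]
```

View pics/t8r.png

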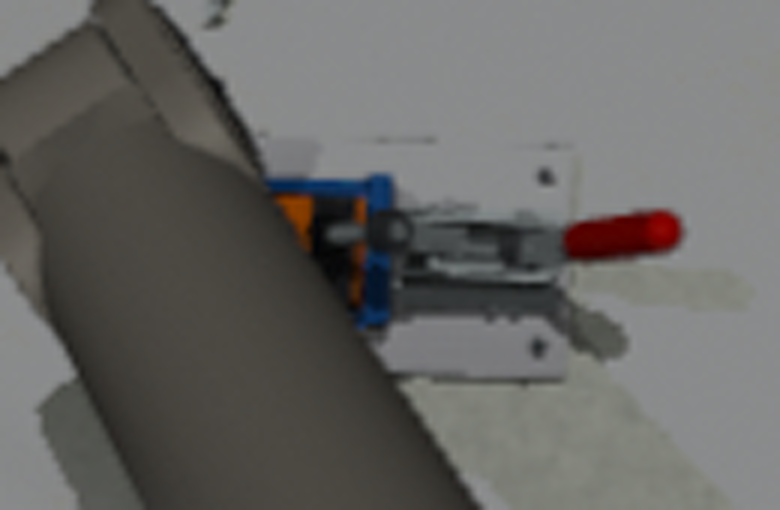

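View pics/s8r.png

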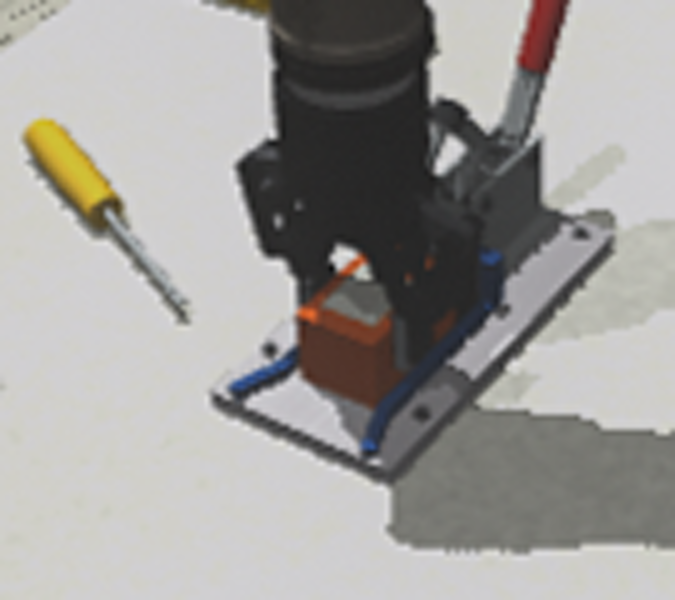

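Request:
drive_tool:
  increments:
    - [[8.0,0,0,0,0],[8.0,0,0,0,0],[8.0,0,0,0,0],[8.0,0,0,0,0],[8.0,0.3,0,0,0],[8.0,0.7,0,-0.5,0],[8.0,0.5,0,-1.5,0],[8.0,0,0,-2.0,0]]

```text
clock: 14.92
tcp_pos: [0.5545, 0.077, 0.0906]
ee_rot: [3.141, -0.0, 1.516]
force: [0.3, -1.0, 0.4]
width: 0.0799
```

Request:
drive_tool:
  increments:
    - [[8.0,0.5,0,-3.0,0],[8.0,0.5,0,-4.0,0],[8.0,3.0,0,-5.0,0],[8.0,6.0,0,-4.0,0],[8.0,6.0,0,0,0],[8.0,6.0,0,0,0],[8.0,0,0,0,0]]

```text
clock: 15.8
tcp_pos: [0.5638, 0.2949, 0.2461]
ee_rot: [3.141, -0.006, 1.525]
force: [-0.5, -1.0, -0.5]
width: 0.0798
```

```bash
python3 chk.py 9
```

```text
pack centre in jig mm [-282.3   -3.4  208.7] front -232.3 yaw deg 0.64 F [-0.5 -1.  -0.5] tcp [0.5638 0.2949 0.2461]
```

View pics/t9r.png

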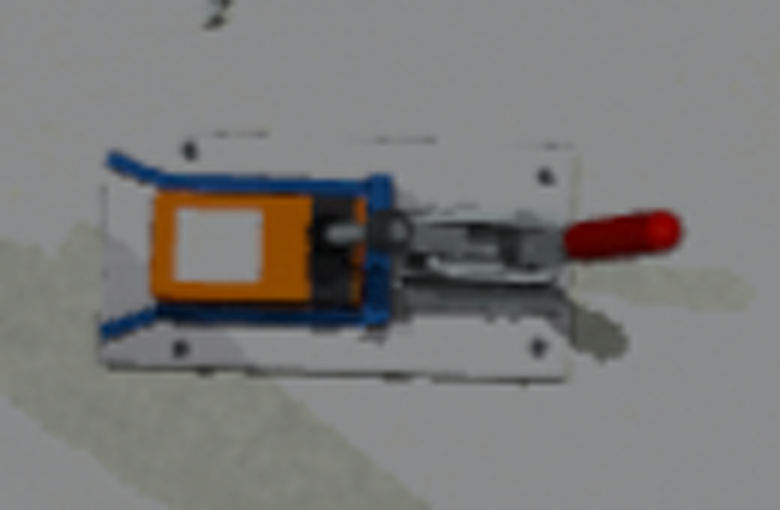

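View pics/side9.png

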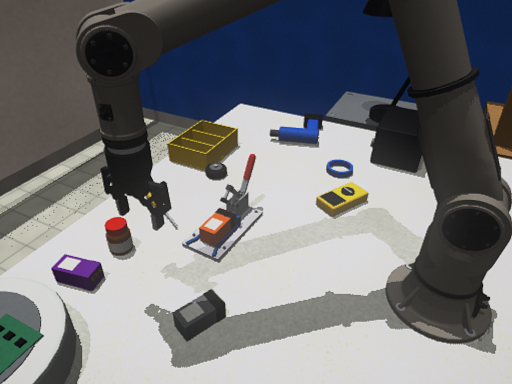

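```bash
python3 - <<'E'
from h import *
q,j=pickle.load(open('q.pkl','rb')); j[3]=-1.628; j[2]=0
T=lambda p:[170+(p[0]+.5)/6-.5,130+(p[1]+.5)/6-.5]
S=lambda p:[175+(p[0]+.5)/5-.5,145+(p[1]+.5)/5-.5]
for a,b in (((568,241),(360,168)),((668,231),(387,52))):
    w=tri(T(a),S(b)); print(w, W([0,0,0,-j[3]],w-np.r_[j[:2],0])*1000)
# red mask axis fit: handle angle a and lateral offset y
obs=[]
ims={c:cv2.imread(f'pics/{c}9.png') for c in ('top','side')}
pts={}
for c,(x0,x1,y0,y1) in {'top':(255,295,155,185),'side':(230,265,145,190)}.items():
    im=ims[c][y0:y1,x0:x1].astype(int); m=(im[...,2]>im[...,1]*1.8)&(im[...,2]>60)
    m=m&(im[...,2]>im[...,0]*1.8); yy,xx=np.nonzero(m); pts[c]=np.c_[xx+x0,yy+y0]; print(c,len(xx),pts[c].mean(0),pts[c].min(0),pts[c].max(0))
# predict centroid of grip for angles
for a in range(45,86,5):
    A=np.radians(a)
    w=W(j,np.array([[76+d*np.cos(A),0,62+d*np.sin(A)] for d in (48,85,122)])/1000)
    print(a,proj('top',w).round(1).tolist(),proj('side',w).round(1).tolist())
E
```

```text
[ 0.5428987  -0.10500864  0.10807238] [[ 95.14177366  -1.69714926 108.0723839 ]]
[ 0.54291947 -0.14464378  0.1630628 ] [[134.71090024   0.58962929 163.06279553]]
top 107 [273.62616822 168.57943925] [264 165] [282 172]
side 125 [249.176 165.832] [244 154] [254 178]
45 [[269.8, 170.3], [280.0, 169.5], [290.8, 168.7]] [[248.2, 179.1], [252.8, 167.3], [257.4, 155.5]]
50 [[268.7, 170.1], [278.1, 169.3], [288.1, 168.3]] [[247.6, 178.8], [251.9, 166.6], [256.1, 154.5]]
55 [[267.5, 170.0], [276.0, 169.0], [285.0, 168.0]] [[247.0, 178.6], [250.8, 166.2], [254.7, 153.8]]
60 [[266.3, 169.9], [273.7, 168.8], [281.7, 167.6]] [[246.4, 178.5], [249.7, 166.0], [253.1, 153.3]]
65 [[264.9, 169.8], [271.3, 168.6], [278.1, 167.3]] [[245.7, 178.6], [248.6, 166.0], [251.5, 153.2]]
70 [[263.5, 169.7], [268.7, 168.4], [274.3, 167.0]] [[245.0, 178.7], [247.3, 166.2], [249.7, 153.4]]
75 [[262.0, 169.6], [266.1, 168.2], [270.4, 166.8]] [[244.3, 179.0], [246.0, 166.6], [247.8, 153.9]]
80 [[260.5, 169.5], [263.3, 168.1], [266.3, 166.5]] [[243.5, 179.4], [244.7, 167.3], [245.9, 154.8]]
85 [[259.0, 169.4], [260.5, 167.9], [262.1, 166.3]] [[242.8, 179.9], [243.3, 168.2], [243.9, 156.0]]
```

```bash
python3 plan.py .5453 -.0919 .246 1.5136 8
```

```text
[np.float64(-4.76), np.float64(-0.0), np.float64(-0.01), np.float64(0.02)]
[np.float64(-4.76), np.float64(-0.0), np.float64(-0.01), np.float64(0.02)]
[np.float64(-4.76), np.float64(0.0), np.float64(-0.01), np.float64(0.02)]
[np.float64(-4.76), np.float64(0.0), np.float64(-0.01), np.float64(0.02)]
[np.float64(-4.76), np.float64(0.0), np.float64(-0.01), np.float64(0.02)]
[np.float64(-4.76), np.float64(0.01), np.float64(-0.01), np.float64(0.02)]
[np.float64(-4.76), np.float64(0.01), np.float64(-0.01), np.float64(0.02)]
[np.float64(-4.76), np.float64(0.01), np.float64(-0.01), np.float64(0.02)]
```

Request:
drive_tool:
  increments:
    - [[0,-3.0,0,0,0],[0,-5.5,0,0,0],[0,-5.5,0,0,0],[0,-5.5,0,0,0],[0,-5.5,0,0,0],[0,-5.5,0,0,0],[0,-5.0,0,0,0],[0,-2.0,0,0,0]]

```text
clock: 16.9
tcp_pos: [0.5438, -0.0938, 0.2443]
ee_rot: [-3.141, 0.003, 1.505]
force: [-0.7, 1.6, -0.7]
width: 0.0002
```

Request:
drive_tool:
  increments:
    - [[0,0,0,0,0],[0,0,0,0,0]]

```text
clock: 17.15
tcp_pos: [0.5452, -0.0863, 0.2444]
ee_rot: [3.141, -0.0, 1.515]
force: [0.1, 0.2, 0.1]
width: -0.0
```

```bash
cat > hp.py <<'E'
from h import *
import sys
q,j=pickle.load(open('q.pkl','rb')); j[3]=-1.628; j[2]=0
s=env.read_state(); t=s['tcp_pos']
r=W([0,0,0,-j[3]],t-j[:3])[0]*1000
F=W([0,0,0,-j[3]],s['force'])[0]
print('tcp in jig',r.round(1),'tip z',(r[2]-25).round(1),'width',s['width'],'F jig',F.round(1),'yaw err',np.degrees(s['ee_rot'][2]-np.pi-j[3]).round(2))
E
python3 hp.py; python3 look.py 10;python3 - <<'E'
from h import *
crop(cv2.imread('pics/side10.png'),170,310,100,235,5,'pics/s10.png')
E
```

```text
tcp in jig [ 76.4  -0.5 244.4] tip z 219.4 width -3.978098205165989e-06 F jig [-0.2  0.1  0.1] yaw err 0.06
```

View pics/s10.png

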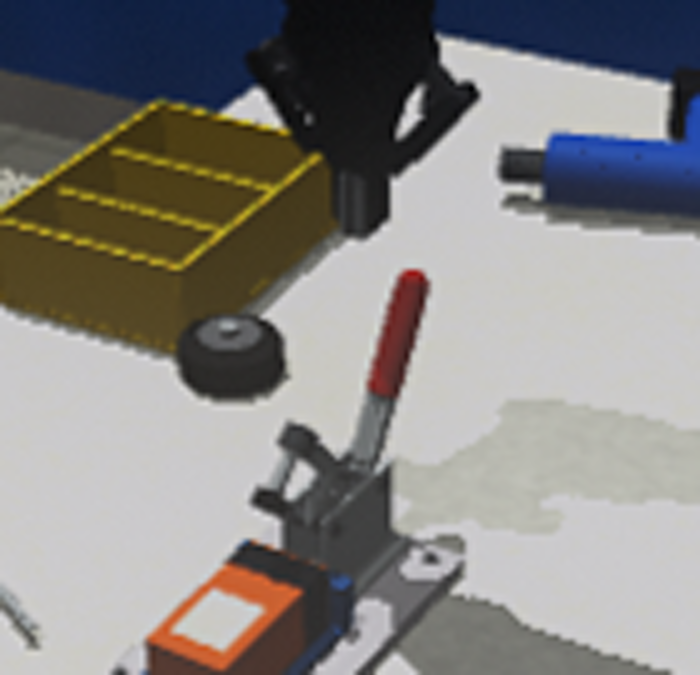

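```bash
python3 - <<'E'
from h import *
t=env.read_state()['tcp_pos']
p=proj('side',t-[0,0,.025])[0]; print((p-[170,100]+.5)*5)
E
```

```text
[361.22893346 232.6086866 ]
```

Request:
drive_tool:
  increments:
    - [[0,0,0,1.5,0],[0,0,0,2.0,0],[0,0,0,2.0,0],[0,0,0,1.5,0],[0,0,0,1.0,0],[0,0,0,0,0],[0,0,0,0,0]]

```text
clock: 18.12
tcp_pos: [0.5459, -0.0867, 0.1645]
ee_rot: [3.14, 0.0, 1.515]
force: [-0.4, -0.9, -0.9]
width: 0.0001
```

```bash
python3 hp.py
```

```text
tcp in jig [ 76.7   0.3 164.5] tip z 139.5 width 0.00014808569006465942 F jig [ 0.9 -0.4 -0.9] yaw err 0.07
```

Request:
drive_tool:
  increments:
    - [[0,-0.4,0,0,0],[0,-0.4,0,0,0],[0,-0.4,0,0,0],[0,-0.4,0,0,0],[0,-0.3,0,0,0],[0,0,0,0,0]]

```text
clock: 18.88
tcp_pos: [0.5443, -0.1062, 0.1639]
ee_rot: [-3.142, 0.0, 1.514]
force: [0.4, 0.1, 0.1]
width: -0.0003
```

```bash
python3 hp.py; python3 look.py 11;python3 - <<'E'
from h import *
crop(cv2.imread('pics/side11.png'),190,300,120,235,5,'pics/s11.png')
E
```

```text
tcp in jig [ 96.2  -0.2 163.9] tip z 138.9 width -0.0003490069368279395 F jig [-0.1  0.4  0.1] yaw err 0.03
```

View pics/s11.png

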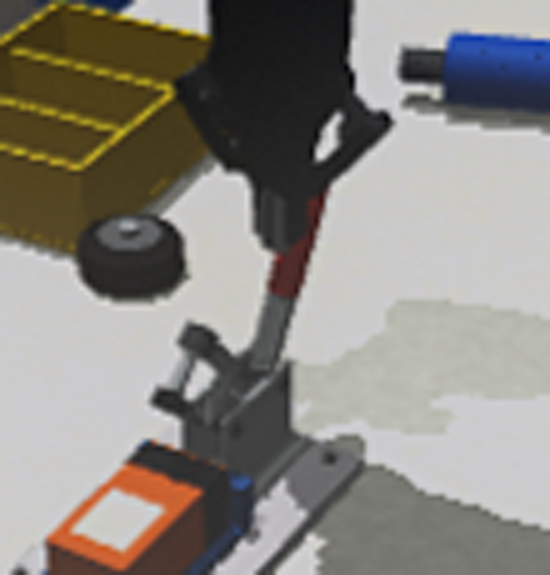

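```bash
python3 - <<'E'
import numpy as np
prev=None
for a in range(60,-21,-5):
    A=np.radians(a); x=76+90*np.cos(A)-10*np.sin(A)-11; z=62+90*np.sin(A)+10*np.cos(A)+25-3
    print(a,round(x,1),round(z,1), None if prev is None else (round((x-prev[0])/10,2),round((prev[1]-z)/10,2))); prev=(x,z)
E
```

```text
60 101.3 166.9 None
55 108.4 163.5 (np.float64(0.71), np.float64(0.35))
50 115.2 159.4 (np.float64(0.68), np.float64(0.41))
45 121.6 154.7 (np.float64(0.64), np.float64(0.47))
40 127.5 149.5 (np.float64(0.59), np.float64(0.52))
35 133.0 143.8 (np.float64(0.55), np.float64(0.57))
30 137.9 137.7 (np.float64(0.5), np.float64(0.62))
25 142.3 131.1 (np.float64(0.44), np.float64(0.66))
20 146.2 124.2 (np.float64(0.38), np.float64(0.69))
15 149.3 117.0 (np.float64(0.32), np.float64(0.72))
10 151.9 109.5 (np.float64(0.26), np.float64(0.75))
5 153.8 101.8 (np.float64(0.19), np.float64(0.77))
0 155.0 94.0 (np.float64(0.12), np.float64(0.78))
-5 155.5 86.1 (np.float64(0.05), np.float64(0.79))
-10 155.4 78.2 (np.float64(-0.02), np.float64(0.79))
-15 154.5 70.4 (np.float64(-0.08), np.float64(0.79))
-20 153.0 62.6 (np.float64(-0.15), np.float64(0.78))
```

Request:
drive_tool:
  increments:
    - [[0,-0.5,0,0,0],[0,-0.7,0,0.1,0],[0,-0.7,0,0.4,0],[0,-0.6,0,0.4,0],[0,-0.6,0,0.5,0],[0,0,0,0,0]]

```text
clock: 19.73
tcp_pos: [0.5422, -0.1375, 0.1494]
ee_rot: [-3.141, 0.0, 1.514]
force: [0.4, 0.3, 0.2]
width: -0.0001
```

```bash
python3 hp.py; python3 look.py 12;python3 - <<'E'
from h import *
crop(cv2.imread('pics/side12.png'),190,300,120,235,5,'pics/s12.png')
E
```

```text
tcp in jig [127.7  -0.5 149.4] tip z 124.4 width -0.00010605794658062278 F jig [-0.3  0.4  0.2] yaw err 0.01
```

View pics/s12.png

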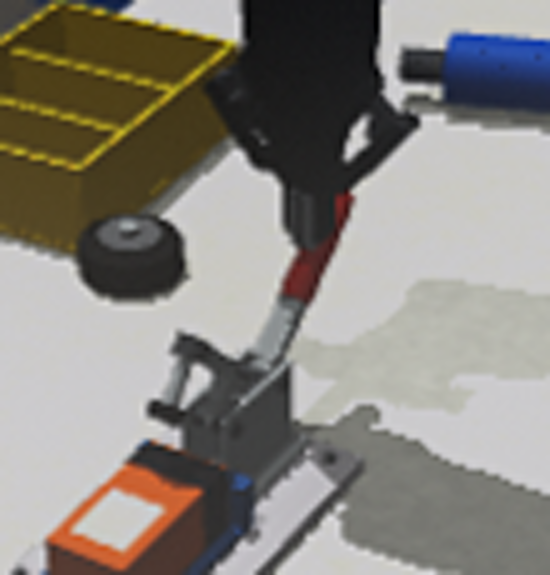

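Request:
drive_tool:
  increments:
    - [[0,-0.5,0,0.6,0],[0,-0.5,0,0.6,0],[0,-0.4,0,0.7,0],[0,-0.4,0,0.7,0],[0,0,0,0,0]]

```text
clock: 20.45
tcp_pos: [0.5408, -0.1552, 0.1229]
ee_rot: [-3.14, -0.0, 1.514]
force: [0.2, -0.1, 0.6]
width: -0.0005
```

```bash
python3 hp.py
```

```text
tcp in jig [145.4  -0.9 122.9] tip z 97.9 width -0.0005351457894959335 F jig [0.1 0.2 0.6] yaw err 0.02
```

Continue in small steps, reading the force each time.

Request:
drive_tool:
  increments:
    - [[0,-0.3,0,0.7,0],[0,-0.2,0,0.4,0],[0,0,0,0,0]]

```text
clock: 20.82
tcp_pos: [0.5412, -0.1597, 0.1125]
ee_rot: [-3.141, -0.0, 1.515]
force: [-0.4, 0.6, -0.1]
width: 0.0
```

Request:
drive_tool:
  increments:
    - [[0,-0.2,0,0.4,0],[0,-0.1,0,0.4,0],[0,0,0,0,0]]

```text
clock: 21.2
tcp_pos: [0.5413, -0.1623, 0.1049]
ee_rot: [3.141, -0.001, 1.515]
force: [-0.1, 3.6, 3.7]
width: 0.0001
```

```bash
python3 hp.py; python3 look.py 13;python3 - <<'E'
from h import *
crop(cv2.imread('pics/side13.png'),190,300,120,235,5,'pics/s13.png')
E
```

```text
tcp in jig [152.4   0.  104.9] tip z 79.9 width 0.00010295543089383402 F jig [-3.6 -0.3  3.7] yaw err 0.08
```

View pics/s13.png

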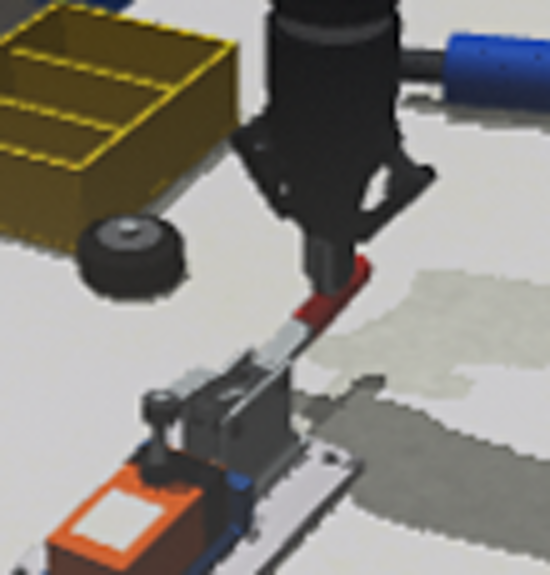

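Request:
drive_tool:
  increments:
    - [[0,0,0,0.3,0],[0,0,0,0,0]]

```text
clock: 21.55
tcp_pos: [0.5413, -0.1628, 0.102]
ee_rot: [3.141, 0.0, 1.515]
force: [-0.0, 1.5, 3.9]
width: -0.0
```

Request:
drive_tool:
  increments:
    - [[0,0,0,0.3,0],[0,0,0,0,0]]

```text
clock: 21.8
tcp_pos: [0.5413, -0.1632, 0.0991]
ee_rot: [3.141, 0.001, 1.514]
force: [-0.3, 0.7, 4.4]
width: 0.0002
```

Request:
drive_tool:
  increments:
    - [[0,0,0,0.3,0],[0,0,0,0,0]]

```text
clock: 22.05
tcp_pos: [0.5413, -0.1636, 0.0962]
ee_rot: [3.141, 0.001, 1.514]
force: [-0.4, -0.1, 6.4]
width: -0.0001
```

Request:
drive_tool:
  increments:
    - [[0,0,0,0.3,0],[0,0,0,0,0]]

```text
clock: 22.3
tcp_pos: [0.5413, -0.1639, 0.0933]
ee_rot: [3.141, 0.002, 1.514]
force: [-0.2, 0.3, 5.9]
width: 0.0001
```

Request:
drive_tool:
  increments:
    - [[0,0,0,0.3,0],[0,0,0,0,0]]

```text
clock: 22.55
tcp_pos: [0.5413, -0.1641, 0.0903]
ee_rot: [3.141, 0.002, 1.514]
force: [-0.2, -0.5, 5.6]
width: 0.0004
```

Request:
drive_tool:
  increments:
    - [[0,0,0,0.2,0],[0,0,0,0,0]]

```text
clock: 22.8
tcp_pos: [0.5413, -0.1642, 0.0883]
ee_rot: [3.141, 0.002, 1.514]
force: [-1.2, -0.5, 4.7]
width: 0.0001
```

Request:
drive_tool:
  increments:
    - [[0,0,0,0.2,0],[0,0,0,0,0]]

```text
clock: 23.05
tcp_pos: [0.5412, -0.1642, 0.0862]
ee_rot: [3.141, 0.002, 1.514]
force: [-1.2, -1.4, 4.4]
width: -0.0001
```

Request:
drive_tool:
  increments:
    - [[0,0,0,0.2,0],[0,0,0,0,0]]

```text
clock: 23.3
tcp_pos: [0.5411, -0.164, 0.0839]
ee_rot: [3.141, 0.002, 1.514]
force: [-0.7, -3.0, 3.6]
width: 0.0
```

Request:
drive_tool:
  increments:
    - [[0,0,0,0.2,0],[0,0,0,0,0]]

```text
clock: 23.55
tcp_pos: [0.541, -0.1635, 0.0817]
ee_rot: [-3.141, 0.001, 1.514]
force: [0.2, -2.9, 3.1]
width: 0.0001
```

Request:
drive_tool:
  increments:
    - [[0,0,0,0.2,0],[0,0,0,0,0]]

```text
clock: 23.8
tcp_pos: [0.5409, -0.1624, 0.0795]
ee_rot: [-3.141, -0.001, 1.515]
force: [0.0, -1.9, 1.3]
width: -0.0
```

Request:
drive_tool:
  increments:
    - [[0,0,0,0.2,0],[0,0,0,0,0]]

```text
clock: 24.05
tcp_pos: [0.541, -0.1622, 0.0777]
ee_rot: [-3.141, -0.001, 1.515]
force: [-0.2, -0.8, 0.1]
width: 0.0003
```

Request:
drive_tool:
  increments:
    - [[0,0,0,0.2,0],[0,0,0,0,0]]

```text
clock: 24.3
tcp_pos: [0.5415, -0.1622, 0.0765]
ee_rot: [3.141, -0.0, 1.515]
force: [-1.2, -0.2, 6.6]
width: 0.0002
```

Request:
drive_tool:
  increments:
    - [[0,0,0,0.1,0],[0,0,0,0,0],[0,0,0,0,0]]

```text
clock: 24.68
tcp_pos: [0.5417, -0.1622, 0.0761]
ee_rot: [3.141, 0.0, 1.515]
force: [-2.7, -0.2, 10.2]
width: 0.0
```

Request:
drive_tool:
  increments:
    - [[0,0,0,0.1,0],[0,0,0,0,0],[0,0,0,0,0]]

```text
clock: 25.05
tcp_pos: [0.5419, -0.1621, 0.0756]
ee_rot: [3.141, 0.0, 1.515]
force: [-3.0, -0.6, 12.3]
width: -0.0003
```

Firm end felt (eased to 0.1 N, then 6.6, 10.2 and 12.3 N with barely any travel). I'll lift off gently and look.

Request:
drive_tool:
  increments:
    - [[0,0,0,-0.4,0],[0,0,0,-0.4,0],[0,0,0,-1.0,0],[0,0,0,-2.0,0],[0,0,0,-4.0,0],[0,-2.0,0,-4.0,0],[0,-4.0,0,0,0],[0,0,0,0,0]]

```text
clock: 26.05
tcp_pos: [0.5374, -0.2271, 0.1935]
ee_rot: [3.14, 0.003, 1.508]
force: [0.1, 0.4, -0.5]
width: -0.0001
```

```bash
python3 chk.py 14; python3 hp.py
```

```text
pack centre in jig mm [240.3  -0.4 156.1] front 290.3 yaw deg -0.3 F [ 0.1  0.4 -0.5] tcp [ 0.5374 -0.2271  0.1935]
tcp in jig [ 2.129e+02 -1.000e-01  1.927e+02] tip z 167.7 width 0.00047839163393403693 F jig [-0.5  0.8 -0.2] yaw err 0.01
```

View pics/t14r.png

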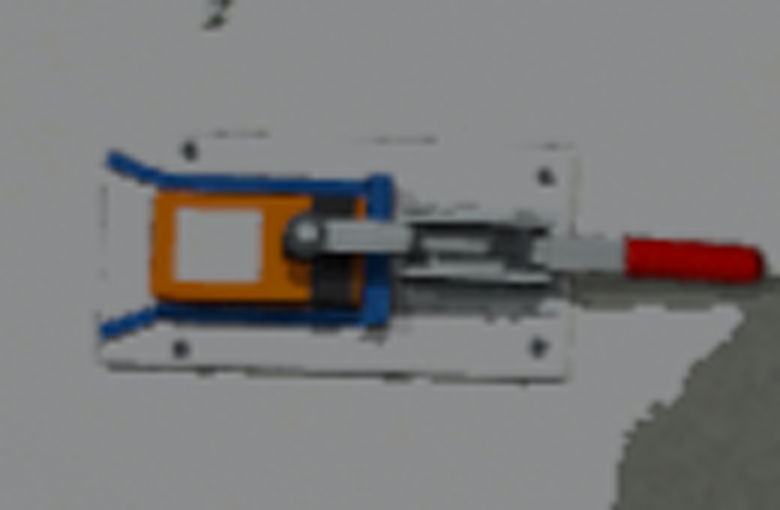

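View pics/s14r.png

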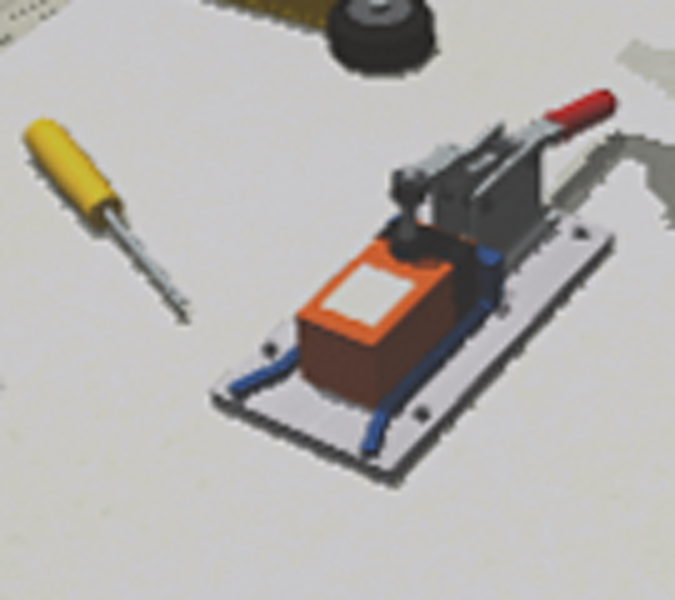

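The handle stayed down, the foot sits on the pack's top, and the pack hasn't moved (rear edge at column 152 in the crops before and after clamping). I'll let it settle, then compare once more.

Request:
drive_tool:
  increments:
    - [[0,0,0,-1.0,0],[0,0,0,0,0],[0,0,0,0,0],[0,0,0,0,0],[0,0,0,0,0],[0,0,0,0,0]]

```text
clock: 26.9
tcp_pos: [0.5377, -0.2226, 0.2018]
ee_rot: [-3.141, -0.0, 1.515]
force: [-0.3, 0.3, 0.1]
width: -0.0001
```

```bash
python3 look.py 15; python3 - <<'E'
from h import *
for c,(x0,x1,y0,y1) in {'top':(170,300,150,200),'side':(175,265,180,260)}.items():
    a=cv2.imread(f'pics/{c}14.png')[y0:y1,x0:x1];b=cv2.imread(f'pics/{c}15.png')[y0:y1,x0:x1]
    print(c,(cv2.absdiff(a,b).max(2)>25).sum())
print(env.read_state()['force'].round(1)); print(env.job_done())
E
```

```text
top 40
side 5
[-0.1 -0.3 -0.1]
the job is handed in; nothing more can be done
None
```

The orange pack is clamped in the jig and I handed the job in at about 27 s; no verdict comes back.

**Placing the pack:** I gripped it 23 mm behind its centre, laid it between the rails and slid it terminal end first up to the stop. The slide ended with the tool stalled at about 7.7 N. My pose model put the pack's front 0.4 mm short of the stop face, and the top view showed it flush.

**Locking the clamp:** I pushed the handle down with the closed fingertips. Resistance peaked at about 6.4 N, eased to 0.1 N past the over-centre point, then rose steeply. I stopped at 12.3 N, well under the 25 N limit.

**Last checks:**
- **Clamp:** With the arm clear and the tool force near zero, both views showed the handle down and the spindle foot on the pack. The pack hadn't moved from its home position.
- **Before hand-in:** Two pictures about a second apart showed small differences around the jig: 40 pixels in the top view and 5 in the side view. I took these for the arm's moving shadow but did not look into them.
- **Camera fit:** The side camera put the jig 2–3 mm off the fitted model, while the top camera agreed with it. I went by the top view and by feel.
- **Other items:** I did not touch the grey pack or the other items. I did not check their positions in the last pictures.

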